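Butt a damper against the length-gauge stop

ROBOT

A 7-joint arm with a two-finger parallel gripper is mounted at the origin on the work surface. World frame = base frame: x ahead of the robot, y to its left, z up, the work surface at z = 0. Lengths are in m, angles in rad, forces in N, time in s.
With the tool pointing down it reaches from about 0.425 to 0.925 m from the base axis. Payload 6.8 kg.
Tool frame: the origin (TCP) lies on the centre line of the jaws, within the pads' length; the fingertips stand 11 mm ahead of it and the grasp point (between the pads) lies 8 mm behind it (robot.tcp_to_tips is the distance from the TCP to the fingertips, in m); z points along the fingers, y is the direction in which the jaws open and shut (so a half turn about z gives the same grasp; the last joint's range is limited). The gripper opens to 88 mm and grips with 3 to 60 N. Pads are 20 mm wide; open, the fingers measure 115 mm over their backs; the gripper's body (75 mm by 178 mm) begins 61 mm behind the grasp point.
Start: joints at [-1.333, 0.477, 0.022, 1.555, -0.011, 1.109, -0.083], TCP at [0.229, 0.635, 0.212] pointing down, gripper open.
Joint ranges: [-2.96, 2.96], [-0.34, 2.1], [-1.41, 1.46], [0.24, 2.44], [-1.37, 4.51], [0.17, 1.92], [-2.96, 2.96]. Speed limits (rad/s): [2.39, 2.39, 3.14, 3.14, 3.14, 3.14, 3.14].

INTERFACE

Orientations are given as a unit quaternion [w, x, y, z].
In Python, from station import robot gives the robot as it stands. Calls block until the motion is done:
- robot.reach(position, orientation): joint-space move of the TCP to a pose.
- robot.line_to(position, orientation=None, velocity=0.15, max_force=None): straight line of the TCP; orientation=None keeps the orientation; velocity is the mean speed in m/s. With max_force (N) it stops when the force on the tool has changed by that much, and returns True; else False.
- robot.goto_joints(angles): joint-space move.
- robot.set_gripper(opening, squeeze=None): opening from 0.0 (shut) to 1.0 (fully open); squeeze is the grip in N (None keeps the last); returns when the fingers have stopped.
- robot.wait(seconds).
- robot.ik(position, orientation): joint angles nearest the present ones, or None.
- robot.state(): the state.
- robot.camera(name): name is "side" or "top" or "wrist"; returns the picture (420x560x3 uint8, red, green, blue); there is no depth.
- robot.camera_model(name): a dict with "fovy" (degrees; the focal length in pixels is half the picture's height over the tangent of half this angle, whatever the lens; pixels are square), "cx", "cy" (the principal point, pixels), "R" (3x3) and "t" (3): a world point X has camera coordinates R X + t. Camera axes: x right, y down, z forward; pixel columns grow to the right and rows downward; lengths in m; the calibration is good to about 2 mm. A picture is of the moment at which its call begins: read the wrist's pose just before it. camera_model takes no time and is no camera call; for the wrist camera it gives the pose at the moment of the call.
A pose or a line that the arm cannot do raises robot.Unreachable and nothing moves.
- robot.sign_off(): hands the job in, once; it reports no verdict.
Trained networks look in the newest picture that a camera, given by its name, has taken for a name from the list of things; names that differ only in an ending like _2 or _b are one class to them, and where a whole thing is asked for, a point or a joint stands for the part that bears it (a point fixed in the world has none). Each returns a list of dicts, best first, with "conf" (0 to 1); they miss things now and then, are a little off and sometimes report something else, mostly with a low value. They report only what shows in the picture. A call takes as long as a camera call. They do not tell look-alikes from the thing itself.
- robot.boxes_of(camera, name): "centre" ([x, y, z] in m, in world coordinates, good to about 4 mm: the middle of the surface that is visible of it).
- robot.spot_point(camera, name): "centre" ([x, y, z] in m, in world coordinates, good to about 4 mm: a listed point, or the origin of a listed thing).
The state is a dict: "t": time; "joint_positions": joint angles; "qd": joint speeds; "effort": joint torques, N m; "position": TCP position; "ee_rot": TCP orientation; "force": force on the tool from outside, world axes, zero at the start; "ft_torque": the same for the moment, N m; "gripper_width": opening from 0.0 (shut) to 1.0 (fully open).
Only numpy, scipy, OpenCV 4.12 (cv2) and the standard library are available. Lean on these libraries where they do the work, as an engineer would, in place of code of your own. Each camera call takes 0.05 s, during which the arm holds its last target.

TASK

Pick up the damper with the blue ends and lay it gently, without dropping it, along the centre line of the flat metal measuring bed, a few centimetres short of the yellow stop. Then slide it along the bed until you feel its end butt against the stop, and leave it there; the stop is only held by friction, so do not push it out of its setting. Leave the damper with the orange ends where it lies.

Things in the scene. Friction and masses are not known exactly. Their poses are not given: they have to be found in the camera images.
- damper_blue: Damper lying on the table: 160 mm long, 0.28 to 0.44 kg. Black round tube, 34 mm diameter, 100 mm long, with a square blue block 40 x 40 x 24 mm at each end, on which it lies without rolling. Grip the tube at mid length. Origin on the axis at mid length, 20 mm above what it lies on; x runs along the damper, end faces 80 mm from the origin; either end may go first.
- damper_orange: A second damper of the same shape and size, with orange end blocks; not to be moved. Same origin and axes.
- gauge: The length gauge, fixed to the table: a flat aluminium bed 420 mm long, 90 mm wide, its flat top 16 mm above the table, with a black centre line along it and tick marks near one edge; no side walls. Origin under its centre, on the table; x runs along the bed towards the stop's end, y across it, z up.
- stop: Yellow stop block on the bed, 45 mm long, 70 wide, 40 tall, black clamp knob on top (57 mm tall in all). Its place along the bed varies. Friction alone holds it: it slips at about 18 N. Origin at the foot of its flat face, on the bed's top and centre line; axes as the gauge's: x points from the face into the block, so the damper comes from -x, moving to +x. At least 260 mm of free bed before the face.
Not all that is in view belongs to the job. What is shaped like the damper_blue but green or purple is not meant.

How it is judged:
By the outcome, as a careful person would: the job done as asked, in the order asked, and still so for the second after the job is handed in, with the robot touching nothing.
It also fails if it takes over 43 s, if anything falls off the work surface, if the arm or the gripper's body presses on something with over 40 N, if the wrist force passes 120 N, or if a joint passes its speed limit or range.

## Working session

There is one attempt and no reset: what is moved stays moved. The work goes in short steps, each a Python script; the robot and the scene stay as the last script left them, time stands still between calls to the robot, and variables do not carry over. Pictures are saved under pics/ and viewed, and the job is handed in when it is done.

```bash
mkdir -p pics; ls
python3 - <<'E'
from station import robot
import cv2,numpy as np
for c in ("top","side","wrist"):
    im=robot.camera(c); cv2.imwrite(f"pics/{c}0.png",im[:,:,::-1])
    m=robot.camera_model(c); print(c,m['fovy'],m['cx'],m['cy'],np.round(m['R'],3).tolist(),np.round(m['t'],3))
    for n in ("damper_blue","damper_orange","gauge","stop"):
        for r in robot.spot_point(c,n): print(c,n,np.round(r['centre'],3),round(r['conf'],2))
s=robot.state();print(s)
E
```

```text
pics
top 52.488779308132976 280.35502223936146 203.56587909468686 [[0.027, -1.0, 0.003], [-0.996, -0.028, -0.08], [0.08, -0.001, -0.997]] [0.079 0.467 0.799]
top damper_blue [ 0.292 -0.174  0.023] 0.94
top damper_blue [ 0.463 -0.102  0.018] 0.57
top damper_blue [0.286 0.332 0.019] 0.55
top damper_orange [0.46  0.102 0.018] 0.93
top gauge [0.642 0.01  0.   ] 0.71
top stop [0.64  0.149 0.015] 0.83
top stop [ 0.641  0.007 -0.001] 0.23
side 46.44508246367299 279.5152053630908 211.11850441975662 [[0.854, -0.519, 0.018], [-0.369, -0.631, -0.683], [0.366, 0.576, -0.731]] [-0.357  0.252  0.698]
side damper_blue [ 0.289 -0.177  0.02 ] 0.82
side damper_blue [ 0.461 -0.107  0.021] 0.75
side damper_blue [0.283 0.333 0.022] 0.74
side damper_orange [0.461 0.098 0.02 ] 0.61
side gauge [0.64  0.013 0.   ] 0.58
side stop [0.642 0.148 0.019] 0.65
wrist 71.05309489098336 279.7100079640538 211.8852501240694 [[0.339, 0.941, 0.0], [0.906, -0.327, 0.27], [0.254, -0.091, -0.963]] [-0.676 -0.034  0.39 ]
{'t': 0.75, 'joint_positions': array([-1.33309605,  0.47694773,  0.02239565,  1.55539424, -0.01152385,
        1.10932747, -0.08308573]), 'qd': array([ 1.17198127e-03,  1.22697616e-03,  2.73772659e-03, -6.60822087e-05,
       -5.08260395e-04,  1.25933157e-03,  3.36235112e-04]), 'effort': array([ 3.05808908e-04, -5.82617211e+01,  1.53289586e+00, -2.72901410e+01,
       -5.44087426e-02,  9.89553519e-03,  2.87607531e-05]), 'position': array([0.22877964, 0.6350617 , 0.21250133]), 'ee_rot': array([-1.66945678e-05,  1.72046634e-01,  9.85088806e-01,  2.74911923e-05]), 'force': array([-0.53836817, -0.26688853,  0.09864461]), 'ft_torque': array([-0.03742538, -0.04432013, -0.03375933]), 'gripper_width': 1.000800764502986}
```

View pics/top0.png

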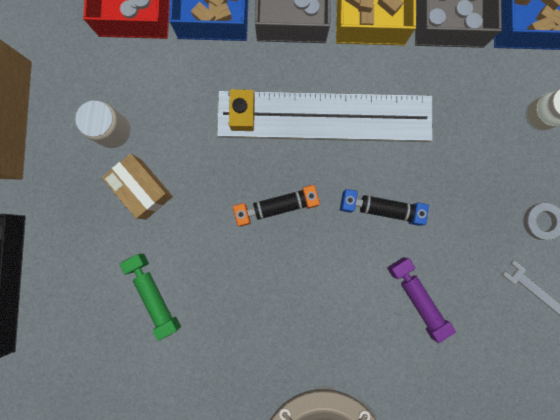

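View pics/side0.png

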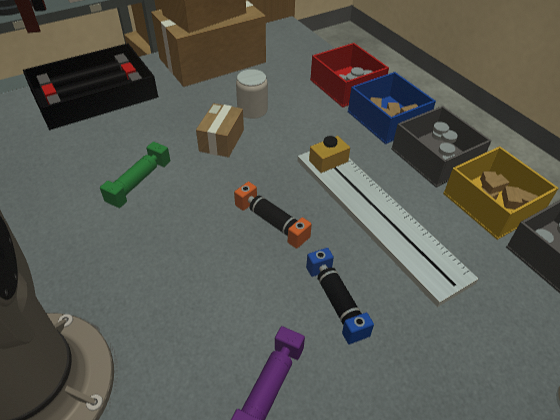

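Top view: the candidates are blue (385,207), orange (276,205), green (150,298) and purple (425,300). The blue-ended one with the black tube at (385,207) is the target. The stop (241,110) sits at the left (+y) end of the bed. Next I measure by colour in both fixed views and make a close crop.

```bash
cat > h.py <<'E'
import numpy as np,cv2
def ray(m,uv):
    f=210/np.tan(np.radians(m['fovy'])/2); R=np.array(m['R']);t=np.array(m['t'])
    d=R.T@np.array([(uv[0]-m['cx'])/f,(uv[1]-m['cy'])/f,1.]); return -R.T@t,d
def atz(m,uv,z):
    o,d=ray(m,uv); return o+d*(z-o[2])/d[2]
def tri(a,b):
    A=np.zeros((3,3));v=np.zeros(3)
    for o,d in(a,b):
        d=d/np.linalg.norm(d);P=np.eye(3)-np.outer(d,d);A+=P;v+=P@o
    p=np.linalg.solve(A,v); return p,[np.linalg.norm(np.cross(p-o,d/np.linalg.norm(d))) for o,d in(a,b)]
def proj(m,X):
    f=210/np.tan(np.radians(m['fovy'])/2);c=np.array(m['R'])@X+m['t'];return np.array([m['cx'],m['cy']])+f*c[:2]/c[2]
def blobs(im,h0,h1,amin=60,s=120,v=40):
    hsv=cv2.cvtColor(im,cv2.COLOR_RGB2HSV);k=cv2.inRange(hsv,(h0,s,v),(h1,255,255))
    n,l,st,c=cv2.connectedComponentsWithStats(k)
    return [(c[i].round(1).tolist(),st[i].tolist()) for i in range(1,n) if st[i,4]>amin]
E
python3 - <<'E'
from station import robot
from h import *
I={c:cv2.imread(f"pics/{c}0.png")[:,:,::-1].copy() for c in("top","side")}
for c in I:
    print(c,'blue',blobs(I[c],105,125)); print(c,'or',blobs(I[c],18,28))
a=I['top'][80:240,190:440];b=I['side'][120:360,220:500]
o=np.zeros((600,800,3),np.uint8);a=cv2.resize(a,None,fx=2.2,fy=2.2);o[:min(352,600),:550]=a[:352];b=cv2.resize(b,(290,248));o[352:600,:290]=b
cv2.imwrite("pics/crop0.png",o[:,:,::-1])
E
```

```text
top blue [([208.3, 21.5], [169, 0, 79, 41, 2264]), ([523.9, 27.6], [494, 0, 66, 49, 2162]), ([348.1, 200.4], [340, 189, 18, 23, 246]), ([419.7, 214.1], [409, 203, 20, 22, 237])]
top or [([375.3, 23.8], [336, 0, 81, 45, 2831]), ([241.5, 110.1], [229, 89, 25, 41, 806])]
side blue [([386.4, 103.5], [348, 72, 88, 72, 3169]), ([318.5, 261.2], [306, 248, 27, 28, 429]), ([357.1, 328.5], [342, 313, 32, 31, 608])]
side or [([225.6, 21.3], [193, 5, 68, 30, 255]), ([160.3, 14.1], [152, 7, 17, 15, 67]), ([180.2, 30.7], [167, 23, 29, 17, 90]), ([138.6, 42.0], [125, 33, 25, 17, 84]), ([328.8, 154.7], [309, 136, 41, 36, 906]), ([497.5, 190.6], [443, 146, 115, 93, 5445])]
```

View pics/crop0.png

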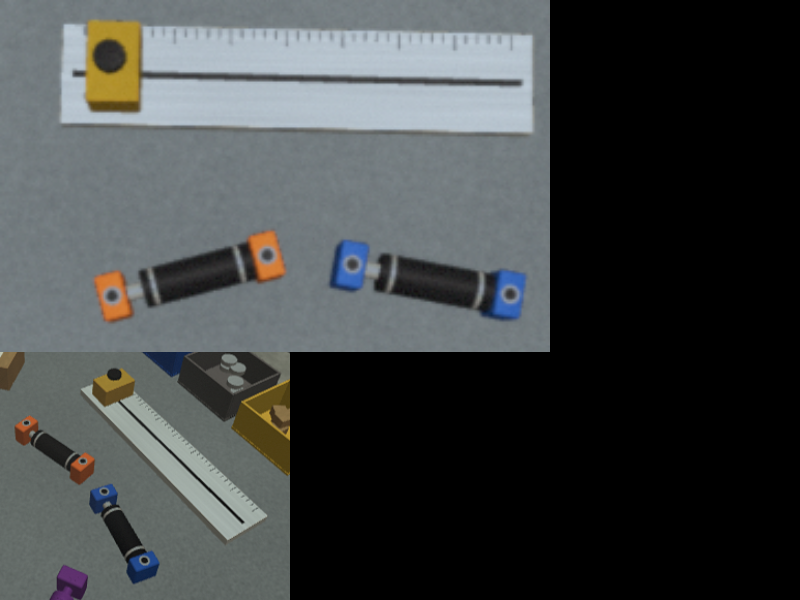

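The crop confirms blue end blocks on a black tube. There is a pin on top of each block: top view ≈(350,200) and (422,213.6), side view ≈(320,254) and (360,322). The stop is near the line's left end, with its free side towards the right (−y).

Run:
```python
from station import robot
from h import *
T=robot.camera_model("top");S=robot.camera_model("side")
for a,b in(((350,200),(320.4,254.2)),((421.8,213.6),(360,321.8))):
    p,e=tri(ray(T,a),ray(S,b));print(p.round(4),np.round(e,4), atz(T,a,.04).round(4))
im=cv2.imread("pics/top0.png");g=cv2.cvtColor(im,cv2.COLOR_BGR2GRAY).astype(float)
pts=[]
for u in range(264,420,2):
    c=g[108:126,u]; w=np.clip(np.median(c)-c-25,0,None); pts.append((u,108+(w@np.arange(18))/w.sum()))
pts=np.array(pts);k=np.polyfit(pts[:,0],pts[:,1],1);print(k,np.std(pts[:,1]-np.polyval(k,pts[:,0])))
a=atz(T,(260,np.polyval(k,260)),.016);b=atz(T,(427,np.polyval(k,427)),.016);print('line',a,b,'dir',np.degrees(np.arctan2(*(a-b)[:2])))
for u,v in((254,95),(254,129)): print('stop top edge',atz(T,(u,v),.056))
# line height check: line's right end in both views
print(tri(ray(T,(427.3,117.7)),ray(S,(220+243/1.036,120+(522-352)/1.036))))
```

```text
[ 0.4735 -0.0383  0.0434] [0.0002 0.0002] [ 0.4736 -0.0387  0.04  ]
[ 0.4523 -0.173   0.0418] [0.0007 0.0007] [ 0.4518 -0.1732  0.04  ]
[2.19415405e-02 1.08023953e+02] 0.06730980137578141
line [0.64062133 0.13604729 0.016     ] [ 0.64254015 -0.19127981  0.016     ] dir -0.33586964753409737
stop top edge [0.66424128 0.14621763 0.056     ]
stop top edge [0.59960283 0.14412933 0.056     ]
(array([ 0.63996865, -0.18956739,  0.02256187]), [np.float64(3.631121620619584e-05), np.float64(3.631121620642711e-05)])
```

```bash
cat >> h.py <<'E'
def q(deg): a=np.radians(deg)/2; return [0,np.cos(a),np.sin(a),0]
E
python3 - <<'E'
from station import robot
from h import *
m=robot.camera_model("wrist");s=robot.state();c=-np.array(m['R']).T@m['t'];print('cam off',c-s['position'])
for A,B in((81,90.3),(-99,-89.7)):
    for p in ([.463,-.106,.2],[.463,-.106,.017]): print(A,np.round(robot.ik(p,q(A)),2))
    for p in ([.641,.02,.033],[.641,.07,.033]): print(B,np.round(robot.ik(p,q(B)),2))
E
```

```text
cam off [-0.06757055  0.02521061  0.17295456]
81 [-0.7   0.21  0.93  2.08 -0.21  0.95  0.18]
81 [-0.5   0.59  0.75  2.21 -0.72  0.61  0.64]
90.3 [-0.51  0.69  0.54  1.8  -0.48  0.78  0.28]
90.3 [-0.58  0.7   0.53  1.79 -0.47  0.79  0.2 ]
-99 [-0.94  0.39  1.31  2.08 -0.45  1.   -2.69]
-99 [ 0.26  0.46 -0.2   2.16  0.17  0.53  2.92]
-89.7 [-0.03  0.63 -0.14  1.76  0.12  0.76  2.92]
-89.7 [-0.08  0.64 -0.17  1.75  0.15  0.77  2.82]
```

Run:
```python
from station import robot
from h import *
robot.reach([.463,-.106,.2],q(81))
m=robot.camera_model("wrist");im=robot.camera("wrist");cv2.imwrite("pics/w1.png",im[:,:,::-1])
import pickle;pickle.dump(m,open("m1.pkl","wb"));s=robot.state();print(s['t'],s['position'],s['joint_positions'].round(2))
print(robot.spot_point("wrist","damper_blue"))
for X in([.4735,-.0383,.042],[.4523,-.173,.042]):print(proj(m,np.array(X)))
```

```text
3.5417 [ 0.46339279 -0.10530018  0.19999994] [-0.7   0.21  0.92  2.07 -0.21  0.95  0.18]
[{'centre': [0.4629, -0.1075, 0.0208], 'conf': 0.88}, {'centre': [0.2929, -0.176, 0.019], 'conf': 0.59}]
[277.47077508 135.91272671]
[277.66379449 251.87134257]
```

View pics/w1.png

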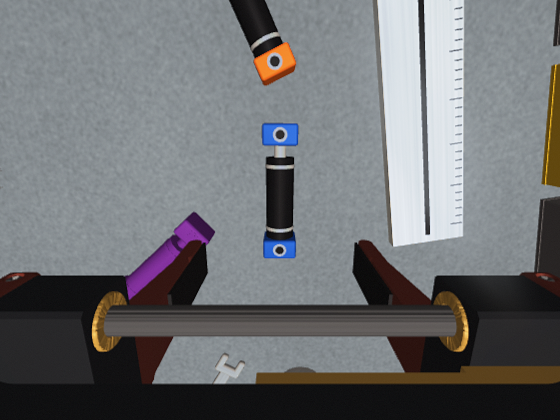

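Wrist view: pins at (280,134) and (280,250.5), within 2.5 px of the prediction. The damper is aligned with the jaws and the way down is clear.

Run:
```python
from station import robot
from h import *
import pickle
m=pickle.load(open("m1.pkl","rb"));T=robot.camera_model("top")
P=[]
for w,t in(((280,134),(350,200)),((280,250.5),(421.8,213.6))):
    p,e=tri(ray(m,w),ray(T,t));print(p.round(4),np.round(e,4),atz(m,w,.04).round(4));P.append(p)
c=(P[0]+P[1])/2;d=P[0]-P[1];yaw=np.degrees(np.arctan2(d[1],d[0]));print(c,yaw)
gp=[c[0],c[1],.017]
robot.line_to([c[0],c[1],.06],q(yaw),velocity=.12)
f0=robot.state()['force']
print(robot.line_to(gp,q(yaw),velocity=.06,max_force=6))
robot.set_gripper(0.2,squeeze=25)
s=robot.state();print(s['t'],s['position'],s['gripper_width']*88,f0,s['force'])
```

```text
[ 0.475  -0.0377  0.041 ] [0.0018 0.0018] [ 0.4765 -0.0368  0.04  ]
[ 0.4536 -0.1809  0.0187] [0.0006 0.0006] [ 0.4553 -0.1725  0.04  ]
[ 0.4643079  -0.10928975  0.02982975] 81.47985258945725
False
6.725 [ 0.46384953 -0.10919586  0.01680985] 29.63097279263067 [-0.98541386 -0.13074306  0.53320967] [-0.01115573  0.1319939  -1.92704551]
```

Run:
```python
from station import robot
from h import *
s=robot.state()
robot.line_to([s['position'][0],s['position'][1],.06],velocity=.08)
im=robot.camera("wrist");cv2.imwrite("pics/w2.png",im[:,:,::-1]);im=robot.camera("side");cv2.imwrite("pics/s2.png",im[:,:,::-1])
s=robot.state();print(s['t'],s['position'],s['gripper_width']*88,s['force'],s['ft_torque'])
```

```text
7.5167 [ 0.4634807  -0.10901922  0.05961922] 29.684724771873743 [-0.54830519 -0.06343021 -3.04929754] [-0.03958629  0.08780707  0.03377092]
```

View pics/w2.png

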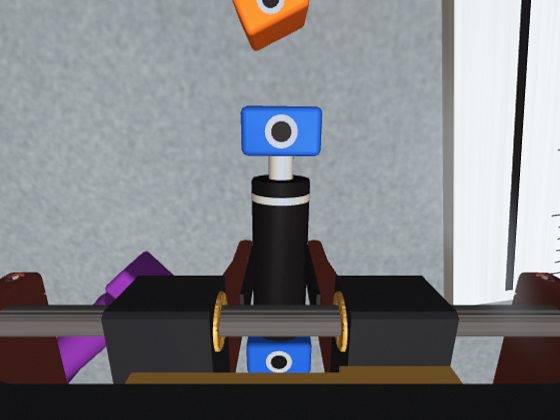

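View pics/s2.png

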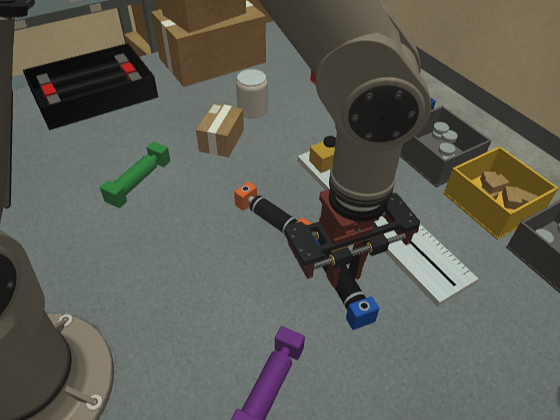

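The grip holds: 3 N lifted, with the blue pins at (281,131) and (279,361) straight between the jaws. I carry it high over the bed and look again.

Run:
```python
from station import robot
from h import *
import pickle
s=robot.state();m=robot.camera_model("wrist")
for uv in((281,131),(279,361)):
    p=atz(m,uv,s['position'][2]+.023)-s['position'];y=np.radians(81.48)
    print('pin rel TCP along',p[0]*np.cos(y)+p[1]*np.sin(y),'lat',p[0]*np.sin(y)-p[1]*np.cos(y))
robot.line_to([s['position'][0],s['position'][1],.125],velocity=.12)
robot.line_to([.641,.015,.125],q(90.34),velocity=.15)
m=robot.camera_model("wrist");im=robot.camera("wrist");cv2.imwrite("pics/w3.png",im[:,:,::-1]);pickle.dump(m,open("m3.pkl","wb"))
for r in robot.spot_point("wrist","stop"): print(r)
t=robot.camera("top");cv2.imwrite("pics/t3.png",t[:,:,::-1])
s=robot.state();print(s['t'],s['position'],s['gripper_width']*88,s['force'],s['ft_torque'])
```

```text
pin rel TCP along 0.07346515965154311 lat 0.00239366294427403
pin rel TCP along -0.06327487991909474 lat 0.0012733520188827983
{'centre': [0.6395, 0.1505, 0.0193], 'conf': 0.75}
9.95 [0.64063387 0.01451625 0.1251725 ] 29.515649186516523 [ 0.45136644  0.38698354 -3.2079256 ] [-0.06417777  0.00462409  0.01380141]
```

View pics/w3.png

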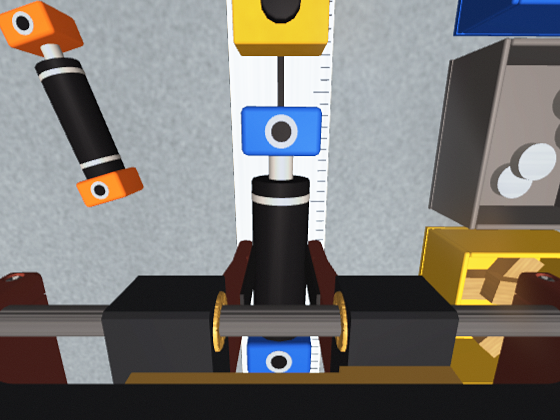

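Wrist view over the bed: the damper's pin is at (281,131), the centre line shows at about (281,80) directly ahead, and the stop face's foot is at about v=55. I compute the lateral error relative to the damper itself.

Run:
```python
from h import *
import pickle
m=pickle.load(open("m3.pkl","rb"));im=cv2.imread("pics/w3.png");g=cv2.cvtColor(im,cv2.COLOR_BGR2GRAY).astype(float)
for v in(62,70,80,90,98):
    c=g[v,260:305];w=np.clip(np.median(c)-c-40,0,None);u=260+(w@np.arange(45))/w.sum();print(v,round(u,2),atz(m,(u,v),.016).round(4))
for uv in((281,131),(279,361)):print(atz(m,uv,.148).round(4))
# edges of bed, and yellow foot
print('col280',g[45:62,270].round(),im[45:62,270].tolist()[::3])
for v in(50,54,56):print(atz(m,(270,v),.016).round(4))
print(im[131,225:340:4].tolist()[0]); b=cv2.inRange(cv2.cvtColor(im,cv2.COLOR_BGR2HSV),(105,120,40),(125,255,255))
for v in(115,131,145,350,365):
    xs=np.where(b[v,200:360])[0]+200;print(v,xs.min(),xs.max(),(xs.min()+xs.max())/2)
```

```text
62 280.31 [0.6423 0.1449 0.016 ]
70 280.32 [0.6423 0.1385 0.016 ]
80 280.31 [0.6424 0.1304 0.016 ]
90 280.45 [0.6425 0.1222 0.016 ]
98 280.44 [0.6426 0.1155 0.016 ]
[0.6425 0.0875 0.148 ]
[ 0.642  -0.0494  0.148 ]
col280 [ 98. 102. 100. 101. 100. 101. 100. 102. 100.  99.  90. 239. 251. 247.
 247. 247. 247.] [[20, 94, 135], [21, 97, 139], [21, 96, 138], [18, 95, 138], [255, 252, 248], [250, 248, 245]]
[0.6334 0.1543 0.016 ]
[0.6333 0.1511 0.016 ]
[0.6333 0.1496 0.016 ]
[178, 174, 166]
115 241 321 281.0
131 242 320 281.0
145 242 319 280.5
350 247 310 278.5
365 248 309 278.5
```

View pics/t3.png

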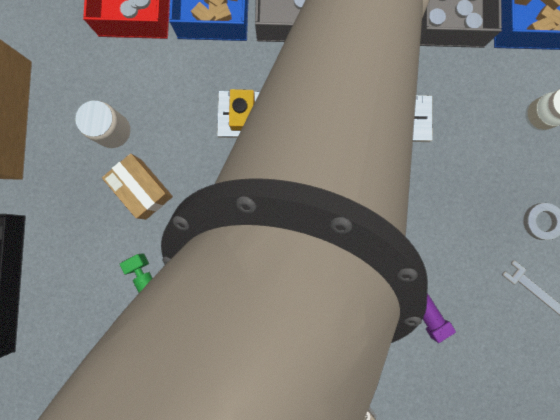

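Run:
```python
from station import robot
from h import *
robot.line_to([.6413,.022,.05],q(90.5),velocity=.1)
s=robot.state();print(s['t'],s['position'],s['force'])
hit=robot.line_to([.6413,.022,.029],q(90.5),velocity=.015,max_force=2.0)
s=robot.state();print(hit,s['t'],s['position'],s['force'],s['ft_torque'])
im=robot.camera("wrist");cv2.imwrite("pics/w4.png",im[:,:,::-1])
```

```text
10.85 [0.64182953 0.02167513 0.0505223 ] [ 0.50496223  0.14051698 -2.79596994]
True 11.8917 [0.64130748 0.02199139 0.03282258] [-0.07330672 -0.43978944  5.36541216] [-0.04013339  0.02479931 -0.00798259]
```

View pics/w4.png

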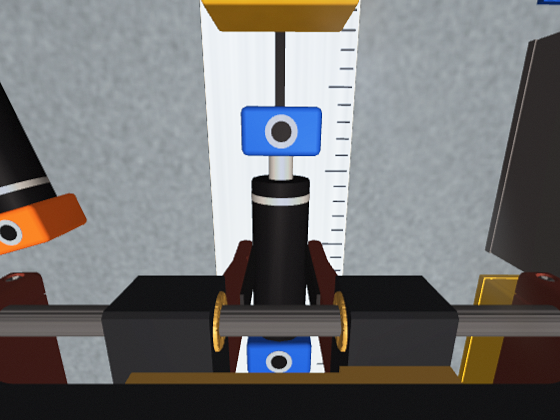

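It is on the bed: contact at TCP z = 0.0328, as expected, and the line at u≈280.5 is under the pin at u≈281. I release, regrip lightly and slide.

Run:
```python
from station import robot
from h import *
def p(l,h=None):
    s=robot.state();print(l,h,round(s['t'],2),s['position'].round(4),round(s['gripper_width']*88,1),s['force'].round(2))
robot.set_gripper(0.5); robot.wait(.3); p('open')
s=robot.state(); 
robot.line_to([.6413,.022,.0335],q(90.5),velocity=.03)
robot.set_gripper(0.2,squeeze=10); robot.wait(.2); p('regrip')
y0=.022;X=lambda y:.6413-.0065*(y-y0)
h=robot.line_to([X(.050),.050,.0335],q(90.5),velocity=.04,max_force=5); p('slide1',h)
if not h:
    robot.wait(.2);p('settled')
    h=robot.line_to([X(.078),.078,.0335],q(90.5),velocity=.01,max_force=4); p('slide2',h)
    im=robot.camera("wrist");cv2.imwrite("pics/w5.png",im[:,:,::-1])
    robot.wait(.2);p('after')
```

```text
open None 12.7 [0.6399 0.0222 0.0316] 44.0 [-0.07 -0.1   0.13]
regrip None 13.53 [0.6412 0.022  0.0334] 29.9 [ 0.72  0.01 -0.84]
slide1 False 14.38 [0.641  0.0504 0.0334] 29.6 [ 0.17  0.72 -2.99]
settled None 14.58 [0.641  0.0498 0.0334] 29.7 [-0.52  0.53 -2.19]
slide2 True 16.12 [0.6411 0.0639 0.0333] 29.6 [0.25 0.1  2.84]
after None 16.38 [0.6411 0.0639 0.0332] 29.9 [1.18 0.51 5.73]
```

```bash
ls pics
```

```text
crop0.png
s2.png
side0.png
t3.png
top0.png
w1.png
w2.png
w3.png
w4.png
w5.png
wrist0.png
```

View pics/w5.png

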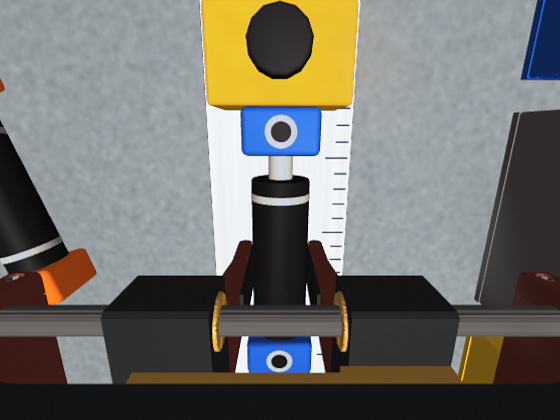

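The stop trigger came from a vertical force change (Fy ≈ 0), not from clear contact with the stop, and the block looks about a millimetre away from it. I let the damper settle, regrip softly, and step on while watching Fy.

Run:
```python
from station import robot
from h import *
def p(l,h=None):
    s=robot.state();print(l,h,round(s['t'],2),s['position'].round(4),round(s['gripper_width']*88,1),s['force'].round(2));return s
robot.set_gripper(0.5); robot.wait(.2); p('open')
robot.set_gripper(0.2,squeeze=5); robot.wait(.3); s=p('regrip')
f0=s['force'][1];y=s['position'][1]
yc=.0639
for i in range(14):
    yc+=.0007
    h=robot.line_to([.6413-.0065*(yc-.022),yc,.0332],q(90.5),velocity=.01,max_force=6); robot.wait(.1)
    s=p(i,h)
    if s['force'][1]-f0<-3.5 or s['t']>28: break
im=robot.camera("wrist");cv2.imwrite("pics/w6.png",im[:,:,::-1])
```

```text
open None 17.03 [0.6398 0.0639 0.0322] 43.9 [ 0.43 -0.26  0.25]
regrip None 17.69 [0.64   0.0639 0.0323] 31.4 [ 1.68 -0.86 -1.18]
0 False 18.11 [0.6404 0.0643 0.0329] 30.5 [-0.17 -1.42 -3.04]
1 False 18.46 [0.6406 0.0646 0.0331] 30.6 [-1.57 -3.98 -1.29]
2 False 18.81 [0.6407 0.065  0.0333] 30.2 [-2.56 -4.7   0.11]
```

View pics/w6.png

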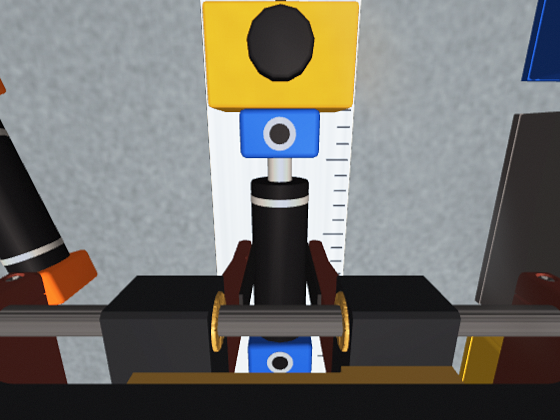

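Fy ramped −0.9 → −4.7 N over about 1 mm, so the end is against the stop. The TCP also rose about 1 mm, so I release, check that the damper rests on the bed, and repeat one gentle nudge at the resting height to confirm.

Run:
```python
from station import robot
from h import *
def p(l,h=None):
    s=robot.state();print(l,h,round(s['t'],2),s['position'].round(4),round(s['gripper_width']*88,1),s['force'].round(2));return s
robot.set_gripper(0.5); robot.wait(.2); s=p('open')
im=robot.camera("wrist");cv2.imwrite("pics/w7.png",im[:,:,::-1])
Y=s['position'][1]
robot.line_to([.641,Y-.0005,.0325],q(90.5),velocity=.02); robot.wait(.2); p('pos')
robot.set_gripper(0.2,squeeze=5); robot.wait(.2); s=p('regrip')
f0=s['force'][1];yc=Y-.0005;z=.0325
for i in range(8):
    yc+=.0006
    h=robot.line_to([.641,yc,z],q(90.5),velocity=.01,max_force=6); s=p(i,h)
    if s['force'][1]-f0<-3.5 or s['t']>27: break
robot.set_gripper(0.6); robot.wait(.2); s=p('open')
im=robot.camera("wrist");cv2.imwrite("pics/w8.png",im[:,:,::-1])
a=cv2.imread("pics/w7.png")[80:180,190:370];b=im[80:180,190:370,::-1]
cv2.imwrite("pics/c8.png",cv2.resize(np.vstack([a,b]),None,fx=3,fy=3))
```

```text
open None 19.51 [0.6411 0.0661 0.0332] 44.0 [-0.18 -0.29  0.09]
pos None 20.01 [0.641  0.0656 0.0325] 44.1 [-0.59  0.32  0.18]
regrip None 20.57 [0.6409 0.0656 0.0325] 30.9 [-1.14  0.17  0.36]
0 False 20.82 [0.6409 0.0657 0.0324] 30.7 [-0.61 -1.47  0.07]
1 False 21.07 [0.6409 0.0658 0.0325] 31.2 [-0.2  -4.05 -0.26]
open None 21.82 [0.641  0.0669 0.0325] 52.7 [ 0.4  -0.42  0.61]
```

View pics/c8.png

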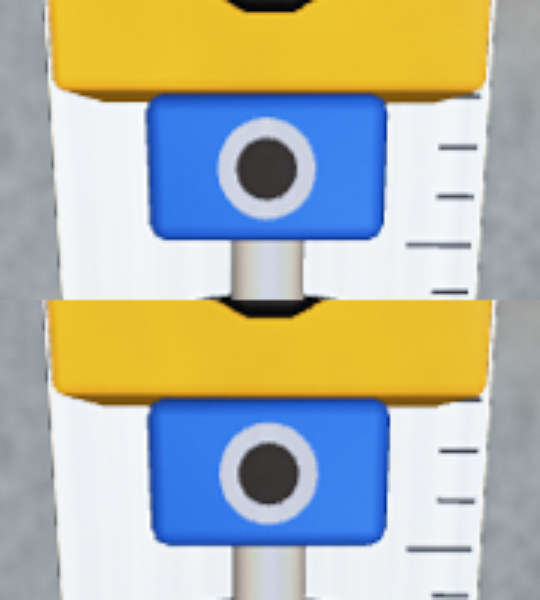

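The repeat nudge at the resting height gave Fy −4 N within 0.2 mm with Fz ≈ 0, so this is firm contact, and the stop has not moved relative to the ticks. I retract and check.

Run:
```python
from station import robot
from h import *
robot.set_gripper(0.9)
robot.line_to([.641,.0669,.16],velocity=.12)
im=robot.camera("wrist");cv2.imwrite("pics/w9.png",im[:,:,::-1])
home=[-1.333,.477,.022,1.555,-.011,1.109,-.083]
robot.goto_joints(home)
im=robot.camera("top");cv2.imwrite("pics/t9.png",im[:,:,::-1])
a=cv2.imread("pics/top0.png")[80:240,190:440];b=im[80:240,190:440,::-1]
cv2.imwrite("pics/c9.png",cv2.resize(np.vstack([a,b]),None,fx=1.85,fy=1.85,interpolation=cv2.INTER_CUBIC))
T=robot.camera_model("top")
for i in (cv2.imread("pics/top0.png")[:,:,::-1].copy(),im): print(blobs(i,18,28)[-1],[x[0] for x in blobs(i,5,14)],[x[0] for x in blobs(i,105,125)][-2:])
s=robot.state();print(s['t'],s['position'],s['force'])
```

```text
([241.5, 110.1], [229, 89, 25, 41, 806]) [[310.5, 196.3], [241.1, 214.4]] [[348.1, 200.4], [419.7, 214.1]]
([241.3, 110.2], [229, 89, 25, 41, 791]) [[310.5, 196.2], [241.1, 214.5]] [[259.6, 110.8], [330.9, 112.3]]
26.3 [0.23029383 0.63473023 0.21245447] [ 0.09876    -0.89271824 -0.38768069]
```

View pics/c9.png

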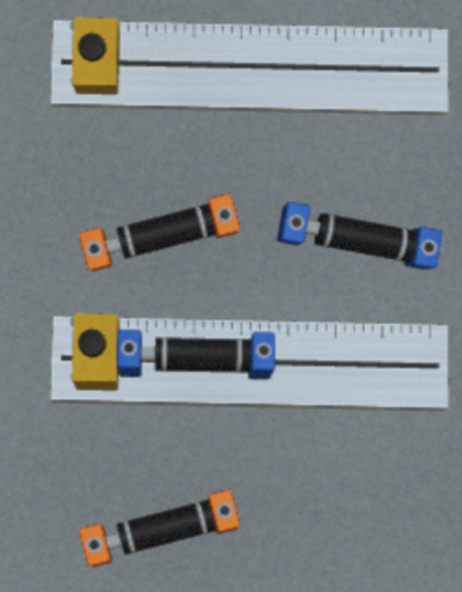

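View pics/w9.png

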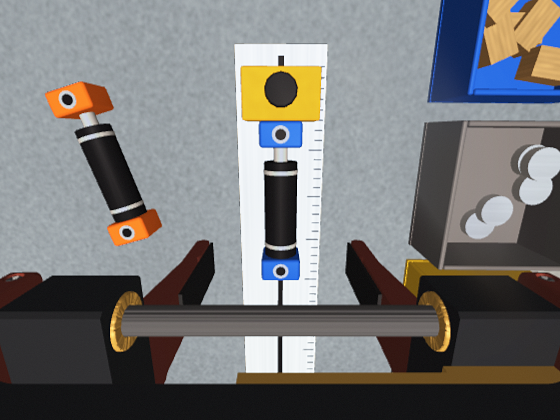

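Both views show the damper centred on the line and butted against the stop. In the top view the stop (241.3,110.2) and the orange damper (310.5,196.2 / 241.1,214.5) are where they were at the start.

```bash
python3 -c "
from station import robot
print(robot.sign_off())"
```

```text
the job is handed in; nothing more can be done
None
```

The damper with the blue ends lies on the bed's centre line with its end against the yellow stop, and I handed the job in at about 26 s. I set it down about 4 cm short of the stop (it touched the bed at TCP height 0.0328 m, as expected), released it, and slid it along with a light grip.

- **Contact with the stop:** the first slide halted on a vertical force change, not on contact. I continued in steps of about 0.7 mm until the push force reached about 4–5 N. A second nudge from the resting height gave about 4 N again, well under the 18 N at which the stop slips.
- **Carried for part of the slide:** the vertical force reached about −3 N, close to the damper's weight, at the end of the first stage and at the first small step. Over those stretches the damper was probably lifted by up to 1 mm. It was resting on the bed for the final nudge.
- **Final pictures:** the stop and the orange damper are within 0.2 px of where they started. The blue damper is on the line to within about 1 mm and touches the stop.
- **Measurement that disagreed:** one wrist and top camera measurement of a damper pin came out poorly (height 0.019 m instead of about 0.041 m). This put the grip about 4–5 mm off mid length, but still on the tube.

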